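# Load an agar dish into the star wheel of a plate-imaging stand

### The arm

A 6-joint arm with a two-finger parallel gripper is mounted at the origin on the work surface; the furniture and walls round the work are solid. World frame = base frame: x ahead of the robot, y to its left, z up, the work surface at z = 0. Lengths are in m, angles in rad, forces in N, time in s.
With the tool pointing down it reaches from about 0.375 to 0.9 m from the base axis. Payload 3.1 kg.
Tool frame: the origin (TCP) lies at the very end of the fingers, on their centre line; the grasp point (between the pads) lies 19 mm behind it; z points along the fingers, y is the line along which they close (so a half turn about z gives the same grasp; the last joint's range is limited). The gripper opens to 85 mm and grips with 20 to 120 N. Pads are 22 mm wide; open, the fingers measure 114 mm over their backs; the gripper's body (76 mm by 85 mm) begins 54 mm behind the grasp point. The pads swing forward as they close: fully open they stand 13 mm farther back than shut.
Start: joints at [1.135, 0.527, 1.433, -0, 1.181, -0.178], TCP at [0.159, 0.604, 0.231] pointing down, gripper open.
Joint ranges: [-3.08, 3.08], [-0.75, 2.2], [0.22, 2.44], [-1.43, 4.57], [0, 2.65], [-2.85, 2.85]. Speed limits (rad/s): [2.79, 2.79, 3.14, 3.14, 3.14, 3.14].

### API

Orientations are given as a unit quaternion [x, y, z, w].
In Python, from station import telemetry, snapshot, ticket gives the robot as it stands.
- The arm moves only by the tool move_arm, never from a script. Its argument "commands" is text: rows parted by semicolons, each of 7 numbers parted by spaces: the shift along the tool's x, y, z in mm, then the turn, a rotation vector about the tool's x, y, z in degrees, then the opening, from -1 (shut) to 1 (fully open). A call has exactly 5 rows; each row is the pose to reach, as a shift and turn from the pose commanded when the call began, along the tool's axes at that moment; what a row does not reach only later rows make up. A row lasts 1/8 s, in which the tool goes at most 62.5 mm and 10.7 degrees, less where a joint would pass 70% of its speed; a pose out of reach is approached as far as the arm can. A call with a gripper value outside its range is refused whole. The fingers move at their own pace and stop on an object; "grip_force" is the grip in N (left out, the last holds). Time passes only in rows, so rows that repeat a pose let the fingers close, or fill a call up. It gives the time, the measured TCP pose, the force, the opening and the grip force at its end, in the units of the state.
- telemetry.sense(): the state, without advancing time (a new reading comes with each control period).
- snapshot(name): name is "side" or "top" or "wrist"; returns a dict with "image" (420x560x3 uint8, red, green, blue), "fx", "fy", "cx", "cy" (pixels), "pose" (4x4, takes a point from camera to world coordinates). Camera axes: x right, y down, z forward; pixel columns grow to the right and rows downward; lengths in m; the calibration is good to about 2 mm. A picture is of the moment at which its call begins. There is no depth.
- ticket.sign_off(): hands the job in; it is judged then, once.
The state is a dict: "t": time; "q": joint angles; "qd": joint speeds; "tau": joint torques, N m; "tcp_pos": TCP position; "tool_rot": TCP orientation; "force": force on the tool from outside, world axes, zero at the start; "ft_torque": the same for the moment, N m; "finger_gap": opening from 0.0 (shut) to 1.0 (fully open); "gripper_force": force on a finger pad.
Only numpy, scipy, OpenCV 4.12 (cv2) and the standard library are available. Lean on these libraries where they do the work, as an engineer would, in place of code of your own. Each camera call takes 0.05 s, during which the arm holds its last target. There are 200 camera calls.

### The job

Image the agar dish: first turn the star wheel by its knobs until an empty pocket clicks into line with the loading place, then slide the dish along the bench, without lifting or tipping it, fully home into that pocket. Then turn the wheel a quarter turn clockwise (seen from above) so that it clicks with the dish under the camera; leave the other things on the bench where they are.

Things in the scene. Friction and masses are not known exactly. Their poses are not given: they have to be found in the camera images.
- dish: open round petri dish with pale agar, 90 mm diameter, 14 mm high, 60 g, too wide to grip across; origin at the centre of its underside. It stands loose on the bench outside the mouth of the loading place.
- stand: fixed frame of the plate-imaging stand; origin on the bench at the wheel's axis. Seen from there its +y axis points out to the loading side, its +x axis to the camera side. A curved steel guide strip, 17 mm high, stands 135 mm from the axis from 56 degrees (0 = +x, 90 = +y) to -32 degrees; a spring-plunger block, 37 mm high, stands 135 to 185 mm from the axis at -45 degrees.
- column (a point): foot of the camera column, at x = 170 mm, y = 0 in the stand's frame: 16 mm thick, 300 mm high. Its boom carries the camera head, 46 mm square, over the viewing place; the lens ends 200 mm above the bench
- mouth (a point): middle of the mouth between the guide strips on the bench, 135 mm from the axis on the line through the loading place. The strips, 17 mm high, flare outwards from 107 mm apart: one ends at (-75, 160), the other at (94, 145) mm in the stand's frame
- star_wheel (a joint): angle of the star wheel, rad, growing clockwise seen from above. At 0 and every quarter turn (1.571) from it a spring roller drops between two dowel pins of an arm and holds the wheel, one pocket at the loading place and one under the camera; the roller acts within 0.16 rad of these angles, elsewhere the wheel stays where it is left
- hub (a point): the wheel's axis at bench height; the hub is 52 mm wide, 37 mm high. The wheel is a white plate 3.5 to 11.5 mm above the bench with four U-shaped pockets, 95 mm wide, opening outwards, their centres 85 mm from the axis; its four arms, ending 106 mm from the axis, stand halfway between the pockets
- loading_place (a point): centre of the loading place on the bench, 85 mm from the axis: a pocket in line with it has its centre here; the dish comes in towards the axis
- viewing_place (a point): centre of the viewing place on the bench, under the camera lens, 85 mm from the axis, a quarter turn clockwise from the loading place
- knob_0 (a point): gripping point, 48 mm above the bench, of an upright black knob 15 mm thick on an arm of the wheel, 74 mm from the axis; the knob's stem stands from 12 to 65 mm above the bench; turns with the wheel. Two dowel pins, 8 mm thick and up to 28 mm above the bench, stand 24 mm farther out. At wheel angle 0 this knob is midway between viewing and loading place
- knob_1 (a point): the same on the next arm anticlockwise from knob_0
- knob_2 (a point): the same on the arm across the hub from knob_0
- knob_3 (a point): the same on the next arm clockwise from knob_0
- tally: bystander: hand tally counter, 63x71x29 mm, lying near the stand on the robot's side; origin at the centre of its underside
- forceps: bystander: steel forceps, 126 mm long, 10 mm high, lying on the robot's side of the stand; origin at its centre
- beaker_c: bystander: glass beaker, 53 mm wide, 68 mm high, right of the stand; origin under its centre
- slides: bystander: flat slide box, 102x175x40 mm, at the left edge of the bench; origin under its centre
- small_bottle: bystander: brown bottle, 40 mm wide, 78 mm high, at the back left; origin under its centre
- amber: bystander: large brown bottle, 66 mm wide, 135 mm high, at the back right; origin under its centre
Not all that is in view belongs to the job. What is shaped like the dish but red is not meant.

How it is judged:
By the outcome, as a careful person would: the job done as asked, in the order asked, and still so for the second after the job is handed in, with the robot touching nothing.
It also fails if it takes over 61 s, if anything falls off the work surface, if the arm or the gripper's body presses on something with over 40 N, if the wrist force passes 120 N, or if a joint passes its speed limit or range.

## Working session

There is one attempt and no reset: what is moved stays moved. The work goes in short steps, Python scripts to look and compute and a tool call to move; the robot and the scene stay as the last step left them, time stands still between calls to the robot, and variables do not carry over. Pictures are saved under pics/ and viewed, at most 10 in all, crops included, and the job is handed in when it is done.

Besides the shell and the picture viewer there is one more tool, called after "Call:" as name(argument=value, ...) on one line, values as JSON. move_arm: Moves the arm, as the interface text tells. Its arguments: {"type":"object","properties":{"commands":{"type":"string"},"grip_force":{"type":"number"}},"required":["commands"]}

```bash
mkdir -p pics; ls
cat > h.py <<'E'
import numpy as np, cv2
from station import telemetry, snapshot, ticket
def snap(name,fn):
    s=snapshot(name); cv2.imwrite('pics/'+fn+'.png',s['image'][:,:,::-1]); np.savez('pics/'+fn+'.npz',**s); return s
def ray(s,u,v,z=0.):
    P=np.array(s['pose']); d=P[:3,:3]@np.array([(u-s['cx'])/s['fx'],(v-s['cy'])/s['fy'],1.]); o=P[:3,3]
    return o+d*(z-o[2])/d[2]
def proj(s,p):
    P=np.array(s['pose']); c=P[:3,:3].T@(np.array(p)-P[:3,3]); return [s['fx']*c[0]/c[2]+s['cx'],s['fy']*c[1]/c[2]+s['cy']]
E
python3 - <<'E'
from h import *
a=snap('top','top0'); b=snap('side','side0')
for s in(a,b): print(s['fx'],s['cx'],s['cy'],np.round(s['pose'],3).tolist())
s=telemetry.sense(); print(s['tcp_pos'],s['tool_rot'],s['t'])
E
```

```text
pics
533.0846792599696 277.46883019170986 220.10640411702963 [[-0.029, -0.984, 0.173, 0.328], [-1.0, 0.03, 0.002, 0.005], [-0.007, -0.173, -0.985, 1.425], [0.0, 0.0, 0.0, 1.0]]
540.1698729255602 283.4380271214726 198.68752055284352 [[-0.999, -0.026, 0.044, 0.478], [-0.05, 0.412, -0.91, 1.207], [0.005, -0.911, -0.413, 0.595], [0.0, 0.0, 0.0, 1.0]]
[0.15902575 0.60377972 0.23045666] [ 1.28534866e-01  9.91704533e-01 -9.06879735e-04 -2.90265636e-04] 0.1
```

View pics/top0.png

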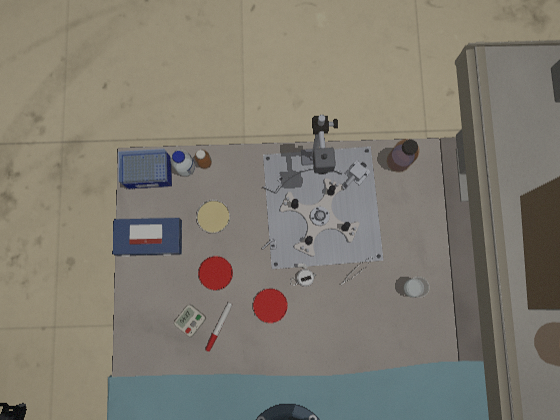

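View pics/side0.png

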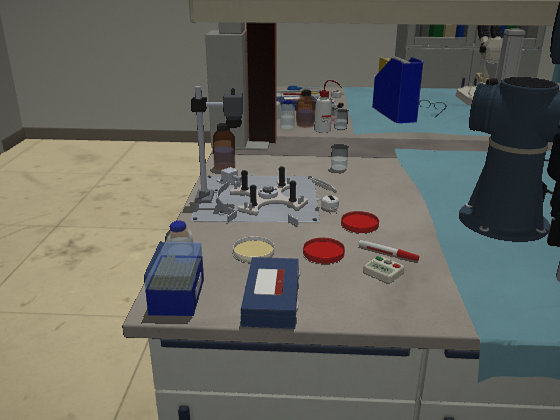

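The top view shows the pale dish at (213,217). Two red look-alikes are at (215,273) and (270,306). The stand hub is near (320,215), with the loading mouth to the left (world +y) and the camera ahead. Next I'll enlarge a crop of the stand and the dish.

Run:
```python
from h import *
s=dict(np.load('pics/top0.npz')); im=s['image'][:,:,::-1]
c=cv2.resize(im[125:295,180:400],None,fx=3.5,fy=3.5,interpolation=cv2.INTER_CUBIC); cv2.imwrite('pics/crop0.png',c)
hsv=cv2.cvtColor(np.ascontiguousarray(im),cv2.COLOR_BGR2HSV)
m=cv2.inRange(hsv,(15,50,120),(35,255,255)); m[:,:190]=0;m[:,240:]=0;m[:190]=0;m[245:]=0
k=max(cv2.findContours(m,0,2)[0],key=cv2.contourArea); print(cv2.contourArea(k),cv2.fitEllipse(k)); u,v=cv2.fitEllipse(k)[0]
print('dish',ray(s,u,v,.008))
# black knobs
g=im.max(2); m=((g<50)*255).astype('uint8')
n,l,st,ce=cv2.connectedComponentsWithStats(m[170:265,265:380])
for i in range(1,n):
    if st[i,4]>15: print(st[i],ce[i]+[265,170])
```

```text
726.0 ((212.8620147705078, 216.14329528808594), (30.028751373291016, 31.130836486816406), 47.09574890136719)
dish [0.59377152 0.18242314 0.008     ]
[62 16  8  9 53] [330.83018868 190.11320755]
[26 29  7 10 53] [294.32075472 203.41509434]
[76 52  9  9 51] [345.33333333 226.23529412]
[40 66  7  9 42] [308.30952381 240.04761905]
```

View pics/crop0.png

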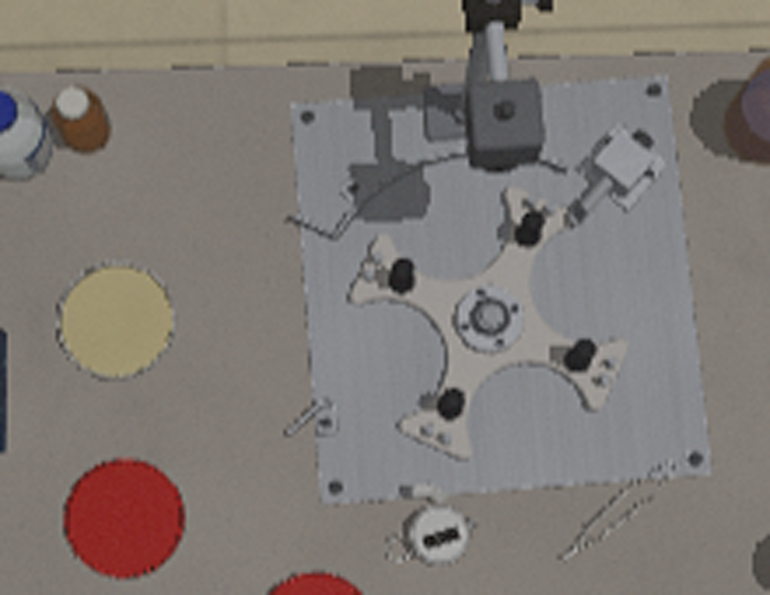

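Run:
```python
from h import *
s=dict(np.load('pics/top0.npz'))
f=lambda p:(p[0]/3.5+180-.36,p[1]/3.5+125-.36)
H=ray(s,*f((490,317)),.037); print('hub',H)
sc=np.array([ray(s,*f(p),.003)[:2] for p in[(307,117),(653,90),(335,487),(695,459)]]); print(sc,sc.mean(0))
d=[sc[0]-sc[2],sc[1]-sc[3]]; e=[sc[0]-sc[1],sc[2]-sc[3]]
print('yaw',[np.arctan2(x[1],x[0]) for x in d],[np.arctan2(-x[0],x[1]) for x in e])
K=np.array([ray(s,*p,.063)[:2] for p in[(330.8,190.1),(294.3,203.4),(345.3,226.2),(308.3,240.0)]]); print(K,K.mean(0),np.linalg.norm(K-K.mean(0),axis=1))
r=K-K.mean(0); print('knob ang',np.degrees(np.arctan2(r[:,1],r[:,0])))
for p in [(288,432),(290,218),(335,237),(330,400)]: print('strip',ray(s,*f(p),.017))
for p in [(440,535),(575,550),(665,468)]: print('tally/forc',ray(s,*f(p),.01))
print('boom',ray(s,*f((505,110)),.25),'amber etc')
```

```text
hub [ 0.58220247 -0.1038691   0.037     ]
[[ 0.75338308  0.03097398]
 [ 0.76692509 -0.2431731 ]
 [ 0.46028517  0.01721801]
 [ 0.47345695 -0.25819693]] [ 0.61351257 -0.11329451]
yaw [np.float64(0.04689859684371825), np.float64(0.05114942038983856)] [np.float64(0.04935676656711756), np.float64(0.047788792032677205)]
[[ 0.6433432  -0.13387699]
 [ 0.61075517 -0.03716495]
 [ 0.54654098 -0.16687299]
 [ 0.51345968 -0.0698586 ]] [ 0.57852476 -0.10194338] [0.07225777 0.07235361 0.07237967 0.07254583]
knob ang [ -26.22772988   63.5474246  -116.22446812  153.75124735]
strip [0.50183005 0.05157608 0.017     ]
strip [0.66852942 0.04599185 0.017     ]
strip [0.65237542 0.01157575 0.017     ]
strip [0.52537175 0.01901253 0.017     ]
tally/forc [ 0.42099077 -0.06107795  0.01      ]
tally/forc [ 0.40670708 -0.16233567  0.01      ]
tally/forc [ 0.46657589 -0.23373535  0.01      ]
boom [ 0.68018917 -0.10279363  0.25      ] amber etc
```

```bash
cat >> h.py <<'E'
from scipy.spatial.transform import Rotation as Ro
AX=np.array([.581,-.1033]); YAW=.049
def st(x,y,z=0):  # stand frame -> world
    c,s=np.cos(YAW),np.sin(YAW); return np.array([AX[0]+c*x-s*y,AX[1]+s*x+c*y,z])
def knob(deg,z=.033,r=.074): return st(r*np.cos(np.radians(deg)),r*np.sin(np.radians(deg)),z)
def to(p,s=None,base=None):
    s=s or telemetry.sense(); R=Ro.from_quat(s['tool_rot']); return np.round(R.inv().apply(np.array(p)-(s['tcp_pos'] if base is None else base))*1000,1)
E
python3 - <<'E'
from h import *
s=telemetry.sense(); y=Ro.from_quat(s['tool_rot']).as_matrix()[:,1]; print(y)
print(knob(150.9),to(knob(150.9,.12)),to(knob(150.9,.033)))
E
```

```text
[ 0.25493669  0.96695593 -0.00187333]
[ 0.51465572 -0.07052141  0.033     ] [-515.8 -561.1  111.3] [-515.9 -561.   198.3]
```

Call:
move_arm(commands="-40 -44 0 0 0 0 0; -80 -88 0 0 0 0 0; -120 -132 0 0 0 0 0; -160 -176 0 0 0 0 0; -200 -218 0 0 0 0 0", grip_force=30)

```text
t: 0.72
tcp_pos: [0.2975, 0.3408, 0.2312]
tool_rot: [0.128, 0.992, -0.0, -0.0]
force: [1.4, -0.3, -0.7]
finger_gap: 0.496
gripper_force: 0.0
```

Call:
move_arm(commands="-40 -44 10 0 0 0 0; -80 -88 20 0 0 0 0; -120 -132 30 0 0 0 0; -160 -176 40 0 0 0 0; -200 -218 50 0 0 0 0")

```text
t: 1.35
tcp_pos: [0.4355, 0.0789, 0.1809]
tool_rot: [0.129, 0.992, 0.0, -0.0]
force: [0.8, 0.5, -0.1]
finger_gap: 0.5
gripper_force: 0.0
```

Call:
move_arm(commands="-40 -44 20 0 0 0 0; -80 -88 40 0 0 0 0; -116 -125 61 0 0 0 0; -116 -125 61 0 0 0 0; -116 -125 61 0 0 0 0")

```text
t: 1.98
tcp_pos: [0.5142, -0.0693, 0.1199]
tool_rot: [0.129, 0.992, 0.0, -0.001]
force: [0.5, 0.2, 0.1]
finger_gap: 0.496
gripper_force: 0.0
```

Run:
```python
from h import *
a=snap('wrist','w0')
s=telemetry.sense(); print(s['t'],s['tcp_pos'],s['finger_gap'],s['q'],to(knob(150.9)),Ro.from_quat(s['tool_rot']).as_matrix()[:,1])
print(proj(a,knob(150.9,.065)))
im=a['image']; m=((im.max(2)<45)*255).astype('uint8')
n,l,stt,ce=cv2.connectedComponentsWithStats(m)
for i in range(1,n):
    if stt[i,4]>300: print(stt[i],ce[i],ray(a,*ce[i],.065))
```

```text
2.025 [ 0.51410108 -0.06864887  0.120239  ] 0.5008192442037541 [-3.48545195e-01  5.54887185e-01  1.79817473e+00  2.86088458e-04
  7.90432882e-01 -1.66227100e+00] [-1.2 -1.7 87.2] [2.54443595e-01 9.67087543e-01 3.75836611e-04]
[np.float64(274.89624006509916), np.float64(235.92721650905494)]
[232  60  41  34 497] [251.63983903  76.60362173] [ 0.42058373 -0.05864593  0.065     ]
[262 202  26  46 986] [274.23732252 224.46653144] [ 0.50712111 -0.06893523  0.065     ]
[    0   259   560   161 44016] [274.99879589 366.62540894] [ 0.61229477 -0.09654054  0.065     ]
```

View pics/w0.png

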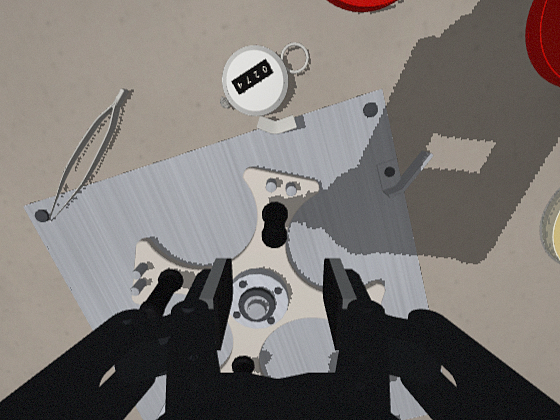

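Call:
move_arm(commands="-1 -2 40 0 0 0 0; -1 -2 70 0 0 0 0; -1 -2 87 0 0 0 -0.2; -1 -2 87 0 0 0 -0.5; -1 -2 87 0 0 0 -1", grip_force=20)

```text
t: 2.65
tcp_pos: [0.5155, -0.0713, 0.0338]
tool_rot: [0.128, 0.992, 0.0, -0.0]
force: [0.8, 1.5, -6.3]
finger_gap: 0.174
gripper_force: 21.1
```

Run:
```python
from h import *
s=telemetry.sense(); print(s['t'],s['tcp_pos'],s['finger_gap'],s['force'],s['gripper_force'])
for a in (150.9,147,143,139,135,133): print(a,to(knob(a)), to(knob(a),base=knob(150.9)))
```

```text
2.65 [ 0.51551099 -0.071274    0.0337607 ] 0.1740986874277638 [ 0.77828198  1.51919759 -6.28246759] 21.137314438819885
150.9 [1.  0.5 0.8] [0. 0. 0.]
147 [-0.2  5.4  0.8] [-1.2  4.9  0. ]
143 [-1.7 10.3  0.8] [-2.7  9.8  0. ]
139 [-3.6 15.1  0.8] [-4.6 14.6  0. ]
135 [-5.8 19.8  0.8] [-6.8 19.3  0. ]
133 [-7.  22.1  0.8] [-8.1 21.6  0. ]
```

Gripped: the gap of 0.174 × 85 mm is about 15 mm, which matches the knob. Next I turn the wheel 16° clockwise.

Call:
move_arm(commands="-1 5 0 0 0 0 -1; -3 10 0 0 0 0 -1; -4.5 14.5 0 0 0 0 -1; -7 19.5 0 0 0 0 -1; -7 19.5 0 0 0 0 -1")

```text
t: 3.28
tcp_pos: [0.5256, -0.0543, 0.0337]
tool_rot: [0.128, 0.992, 0.0, -0.002]
force: [-4.9, -3.5, -0.3]
finger_gap: 0.172
gripper_force: 21.9
```

Call:
move_arm(commands="0 0 0 0 0 0 -0.3; 0 0 0 0 0 0 0; 0 0 0 0 0 0 0; 0 0 -50 0 0 0 0; 0 0 -90 0 0 0 0")

```text
t: 3.9
tcp_pos: [0.5277, -0.0548, 0.1243]
tool_rot: [0.129, 0.992, 0.0, 0.0]
force: [1.4, -0.9, -0.1]
finger_gap: 0.497
gripper_force: 0.0
```

Run:
```python
from h import *
a=snap('top','top1'); 
s=telemetry.sense(); print(s['t'],s['tcp_pos'],s['force'],s['q'])
b=snap('wrist','w1')
im=a['image'];c=cv2.resize(im[150:280,250:400,::-1],None,fx=3,fy=3,interpolation=cv2.INTER_CUBIC)
w=cv2.resize(b['image'][100:420,100:460,::-1],None,fx=.95,fy=.95); o=np.zeros((390,800,3),'uint8'); o[:390,:450]=c; o[:w.shape[0],450:450+w.shape[1]]=w; cv2.imwrite('pics/c1.png',o)
for g in (45,135,225,315): print(g,proj(a,knob(g,.063)))
m=((im.max(2)<50)*255).astype('uint8'); n,l,q,ce=cv2.connectedComponentsWithStats(m[170:265,265:380])
for i in range(1,n):
    if 25<q[i,4]<90: print(q[i],ce[i]+[265,170])
```

```text
3.95 [ 0.53074737 -0.05553991  0.12915319] [-0.33404157  0.03993386  2.4442155 ] [-3.13872572e-01  5.51524775e-01  1.76304125e+00  1.78963414e-04
  8.17406676e-01 -1.62740342e+00]
45 [np.float64(298.3600321249403), np.float64(195.79949354642324)]
135 [np.float64(301.8062896972963), np.float64(235.305334203585)]
225 [np.float64(342.2147566088328), np.float64(232.12636896895577)]
315 [np.float64(338.2446352860995), np.float64(192.68124084622093)]
[19 51  8  5 30] [287.5 223.1]
[72 59  9  8 44] [341.13636364 232.72727273]
[50 61 10  6 30] [320.06666667 232.76666667]
```

View pics/c1.png

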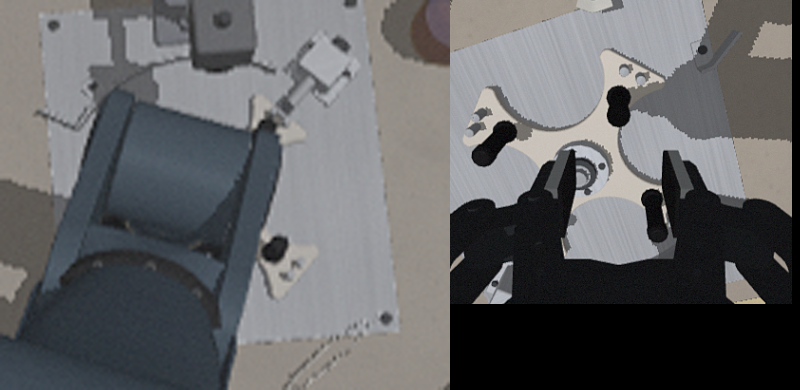

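Run:
```python
from h import *
s=dict(np.load('pics/top0.npz')); im=np.ascontiguousarray(s['image'][:,:,::-1])
print('box corners',ray(s,181,220,.04),ray(s,181,254,.04))
hsv=cv2.cvtColor(im,cv2.COLOR_BGR2HSV)
m=cv2.inRange(hsv,(15,50,120),(35,255,255)); m[:,:190]=0;m[:,240:]=0;m[:190]=0;m[245:]=0
D=np.array([ray(s,212.86,216.14,.005)])[0]
b=dict(np.load('pics/side0.npz')); im=np.ascontiguousarray(b['image'][:,:,::-1]); hsv=cv2.cvtColor(im,cv2.COLOR_BGR2HSV)
m=cv2.inRange(hsv,(15,50,120),(35,255,255)); m[:,:225]=0;m[:,285:]=0;m[:230]=0;m[270:]=0
k=max(cv2.findContours(m,0,2)[0],key=cv2.contourArea); e=cv2.fitEllipse(k); print(e, 'side dish',ray(b,*e[0],.005),'top',D)
c,si=np.cos(YAW),np.sin(YAW)
d=D[:2]-AX; print('stand',c*d[0]+si*d[1],-si*d[0]+c*d[1])
for p in [(.028,.345,.13),(.028,.345,.005)]: print(st(*p),to(st(*p)))
```

```text
box corners [0.57998817 0.26269046 0.04      ] [0.48977889 0.26249809 0.04      ]
((253.11376953125, 248.25848388671875), (15.545853614807129, 36.89524459838867), 88.79232025146484) side dish [0.59318601 0.174771   0.005     ] top [0.59434318 0.18280366 0.005     ]
stand 0.027340630070174742 0.2851067039707355
[0.59206816 0.24265736 0.13      ] [ 16.6 304.   -2.9]
[0.59206816 0.24265736 0.005     ] [ 17.8 304.1 122.1]
```

Call:
move_arm(commands="4 60 -3 0 0 10 0.32; 8 120 -3 0 0 20 0.32; 12 180 -3 0 0 30 0.32; 15 240 -3 0 0 40 0.32; 17 300 -3 0 0 50 0.32")

```text
t: 4.62
tcp_pos: [0.5853, 0.2318, 0.1253]
tool_rot: [0.534, 0.845, -0.0, -0.0]
force: [1.3, -0.5, -0.3]
finger_gap: 0.66
gripper_force: 0.0
```

Call:
move_arm(commands="0 0 0 0 0 10 0.32; 0 0 0 0 0 20 0.32; 0 0 0 0 0 22.4 0.32; 0 0 0 0 0 22.4 0.32; 0 0 0 0 0 22.4 0.32")

```text
t: 5.25
tcp_pos: [0.5852, 0.2299, 0.1257]
tool_rot: [0.686, 0.728, -0.0, -0.0]
force: [0.1, -0.0, 0.4]
finger_gap: 0.66
gripper_force: 0.0
```

Run:
```python
from h import *
a=snap('top','top2'); b=snap('wrist','w2')
s=telemetry.sense(); print(s['t'],s['tcp_pos'],s['finger_gap'],s['force'],s['q'],Ro.from_quat(s['tool_rot']).as_matrix()[:,:2].T)
print(to(st(.028,.341,.02)),to(st(.028,.341,.005)))
im=a['image']
for g in (45,135,225,315): print(g,proj(a,knob(g,.063)))
m=((im.max(2)<50)*255).astype('uint8'); n,l,q,ce=cv2.connectedComponentsWithStats(m[170:265,265:380])
for i in range(1,n):
    if 25<q[i,4]<90:
        p=ce[i]+[265,170]; w=ray(a,*p,.063)[:2]-AX; print(p,np.degrees(np.arctan2(w[1],w[0])-YAW)%360)
print('dish proj',proj(b,st(.0273,.2835,.014)))
```

```text
5.35 [0.58537513 0.22982754 0.12601817] 0.6593427648203289 [-0.18913012  0.45872917  0.48487993] [1.96672262e-01 6.60602400e-01 1.51189073e+00 4.36686333e-05
 9.69487069e-01 1.37580512e-01] [[-5.90327019e-02  9.98256049e-01 -1.74915546e-05]
 [ 9.98255974e-01  5.90326907e-02 -3.88821497e-04]]
[  8.4   7.4 106. ] [  8.4   7.4 121. ]
45 [np.float64(298.3600321249403), np.float64(195.79949354642324)]
135 [np.float64(301.8062896972963), np.float64(235.305334203585)]
225 [np.float64(342.2147566088328), np.float64(232.12636896895577)]
315 [np.float64(338.2446352860995), np.float64(192.68124084622093)]
[337.32653061 194.26530612] 314.2818286888214
[298.375      197.35416667] 47.53264992561386
[341.  232.8] 222.32923088095603
[301.51282051 235.79487179] 135.18623920477984
dish proj [np.float64(286.0004046520012), np.float64(264.22553208160843)]
```

View pics/w2.png

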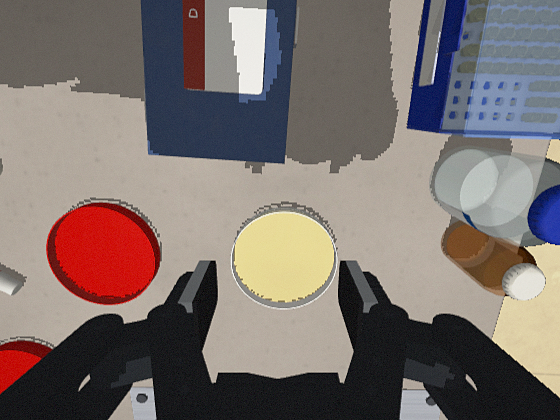

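Run:
```python
from h import *
b=dict(np.load('pics/w2.npz'))
inv=lambda w:(np.cos(YAW)*(w[0]-AX[0])+np.sin(YAW)*(w[1]-AX[1]),-np.sin(YAW)*(w[0]-AX[0])+np.cos(YAW)*(w[1]-AX[1]))
for u,v,z in [(231,258,.014),(337,258,.014),(284,204,.014),(284,308,.014),(285,257,.014),(150,155,.0),(285,163,.0),(285,163,.04)]: print(u,v,np.round(inv(ray(b,u,v,z)),4))
```

```text
231 258 [-0.0187  0.2888]
337 258 [0.0698 0.2896]
284 204 [0.0248 0.3361]
284 308 [0.0263 0.2412]
285 257 [0.0264 0.2901]
150 155 [-0.0829  0.3718]
285 163 [0.0254 0.3665]
285 163 [0.0244 0.3727]
```

Call:
move_arm(commands="13.5 5.5 0 0 0 0 0.32; 13.5 5.5 40 0 0 0 0.32; 13.5 5.5 80 0 0 0 0.32; 13.5 5.5 108 0 0 0 0.32; 13.5 5.5 119 0 0 0 0.32")

```text
t: 5.98
tcp_pos: [0.5894, 0.2443, 0.0054]
tool_rot: [0.686, 0.728, -0.001, -0.001]
force: [0.3, 0.4, -0.5]
finger_gap: 0.658
gripper_force: 0.0
```

Call:
move_arm(commands="0 0 1 0 0 0 0.32; 0 0 2 0 0 0 0.32; 0 0 3 0 0 0 0.32; 0 0 3 0 0 0 0.32; 0 0 3 0 0 0 0.32")

```text
t: 6.6
tcp_pos: [0.5904, 0.2437, 0.0048]
tool_rot: [0.686, 0.728, 0.0, 0.0]
force: [0.2, 0.6, 0.8]
finger_gap: 0.658
gripper_force: 0.0
```

Run:
```python
from h import *
a=snap('side','side3')
s=telemetry.sense(); print(s['t'],s['tcp_pos'],s['finger_gap'],s['force'])
cv2.imwrite('pics/c3.png',cv2.resize(a['image'][150:330,150:400,::-1],None,fx=3,fy=3,interpolation=cv2.INTER_CUBIC))
for p in [(.026,.25,.003),(.0,.15,.003),(0,.138,.003),(0,.12,.003)]: print(p,to(st(*p)))
```

```text
6.65 [0.59031583 0.24376831 0.00465688] 0.6574850401048697 [-0.09809721  0.3592788   0.61532963]
(0.026, 0.25, 0.003) [-96.2  -1.3   1.6]
(0.0, 0.15, 0.003) [-195.9  -28.2    1.6]
(0, 0.138, 0.003) [-207.9  -28.4    1.6]
(0, 0.12, 0.003) [-225.9  -28.5    1.6]
```

View pics/c3.png

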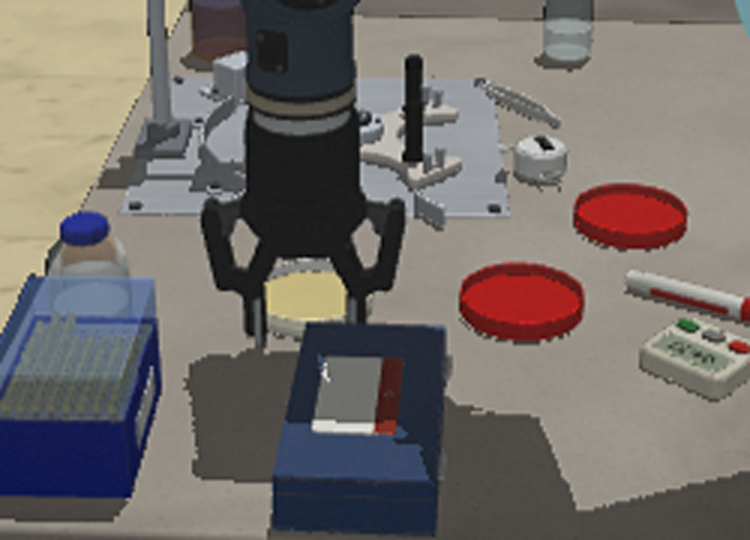

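Call:
move_arm(commands="0 0 1 0 0 0 0.32; 0 0 2 0 0 0 0.32; 0 0 3 0 0 0 0.32; 0 0 4 0 0 0 0.32; 0 0 4 0 0 0 0.32")

```text
t: 7.28
tcp_pos: [0.59, 0.2438, 0.0001]
tool_rot: [0.686, 0.728, -0.0, -0.0]
force: [-0.5, -0.2, 0.4]
finger_gap: 0.658
gripper_force: 0.0
```

Call:
move_arm(commands="0 0 1 0 0 0 0.32; 0 0 2 0 0 0 0.32; 0 0 2 0 0 0 0.32; 0 0 2 0 0 0 0.32; 0 0 2 0 0 0 0.32")

```text
t: 7.9
tcp_pos: [0.5902, 0.2437, -0.0017]
tool_rot: [0.686, 0.728, 0.0, 0.0]
force: [-0.6, -0.1, 1.1]
finger_gap: 0.662
gripper_force: 0.0
```

Call:
move_arm(commands="-8 -1 0 0 0 0 0.32; -16 -2 0 0 0 0 0.32; -26 -4 0 0 0 0 0.32; -38 -6 0 0 0 0 0.32; -50 -9 0 0 0 0 0.32")

```text
t: 8.52
tcp_pos: [0.584, 0.1922, -0.0017]
tool_rot: [0.686, 0.727, 0.0, 0.0]
force: [0.5, 0.4, -0.7]
finger_gap: 0.661
gripper_force: 0.1
```

Call:
move_arm(commands="-12 -2.5 0 0 0 0 0.32; -24 -5 0 0 0 0 0.32; -36 -7.5 0 0 0 0 0.32; -48 -10 0 0 0 0 0.32; -60 -13 0 0 0 0 0.32")

```text
t: 9.15
tcp_pos: [0.5746, 0.1318, -0.0017]
tool_rot: [0.686, 0.728, 0.0, 0.0]
force: [-0.1, -0.0, -1.2]
finger_gap: 0.657
gripper_force: 0.1
```

Run:
```python
from h import *
a=snap('side','side4');b=snap('wrist','w4')
s=telemetry.sense(); print(s['t'],s['tcp_pos'],s['finger_gap'],s['force'])
o=np.hstack([cv2.resize(a['image'][140:290,180:360,::-1],(396,330),interpolation=cv2.INTER_CUBIC),cv2.resize(b['image'][100:420,80:480,::-1],(400,330))])
cv2.imwrite('pics/c4.png',o)
for p in [(0,.2,-.0015),(0,.15,-.0015),(0,.12,-.0015)]: print(p,to(st(*p)))
```

```text
9.25 [ 0.57429483  0.13123801 -0.00175958] 0.659184919128025 [-0.40671277  0.23929414 -0.31409432]
(0, 0.2, -0.0015) [-34.5  -5.1  -0.2]
(0, 0.15, -0.0015) [-84.5  -5.5  -0.2]
(0, 0.12, -0.0015) [-114.5   -5.7   -0.2]
```

View pics/c4.png

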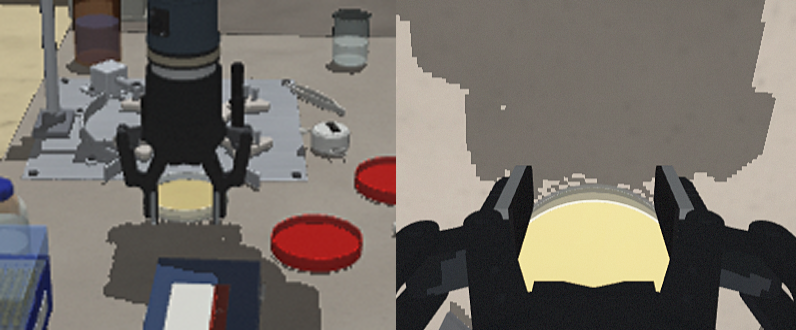

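The dish sits in the two-finger cradle, with agar at right-panel (595,245). I keep pushing on the mouth line.

Call:
move_arm(commands="-10 -2 0 0 0 0 0.32; -20 -4 0 0 0 0 0.32; -30 -5.5 0 0 0 0 0.32; -40 -5.5 0 0 0 0 0.32; -50 -6 0 0 0 0 0.32")

```text
t: 9.88
tcp_pos: [0.5718, 0.0816, -0.0017]
tool_rot: [0.686, 0.728, 0.0, 0.0]
force: [0.3, 0.9, 0.3]
finger_gap: 0.661
gripper_force: 0.1
```

Call:
move_arm(commands="-6 0 0 0 0 0 0.32; -12 0 0 0 0 0 0.32; -18 0 0 0 0 0 0.32; -24 0 0 0 0 0 0.32; -30 0 0 0 0 0 0.32")

```text
t: 10.5
tcp_pos: [0.5734, 0.0521, -0.0017]
tool_rot: [0.686, 0.728, 0.0, -0.0]
force: [-0.1, -0.5, 0.2]
finger_gap: 0.661
gripper_force: 0.2
```

Run:
```python
from h import *
a=snap('side','side5');b=snap('wrist','w5')
s=telemetry.sense(); print(s['t'],s['tcp_pos'],s['finger_gap'],s['force'])
o=np.hstack([cv2.resize(a['image'][140:250,190:340,::-1],(450,330),interpolation=cv2.INTER_CUBIC),cv2.resize(b['image'][100:420,80:480,::-1],(350,330))])
cv2.imwrite('pics/c5.png',o)
for p in [(0,.15,-.0015),(0,.13,-.0015),(0,.12,-.0015)]: print(p,to(st(*p)))
```

```text
10.6 [ 0.57348367  0.051746   -0.00169762] 0.659394944852688 [ 0.03791393 -0.7027929   0.43836943]
(0, 0.15, -0.0015) [-5.2 -0.1 -0.2]
(0, 0.13, -0.0015) [-25.2  -0.3  -0.2]
(0, 0.12, -0.0015) [-35.2  -0.4  -0.2]
```

Call:
move_arm(commands="-4 0 0 0 0 0 0.32; -8 0 0 0 0 0 0.32; -12 0 0 0 0 0 0.32; -16 0 0 0 0 0 0.32; -19 0 0 0 0 0 0.32")

```text
t: 11.22
tcp_pos: [0.5745, 0.0331, -0.0017]
tool_rot: [0.686, 0.728, -0.0, 0.0]
force: [-0.1, 0.6, 0.3]
finger_gap: 0.66
gripper_force: 0.1
```

Call:
move_arm(commands="-1.5 0 0 0 0 0 0.32; -3 0 0 0 0 0 0.32; -4 0 0 0 0 0 0.32; -5 0 0 0 0 0 0.32; -5 0 0 0 0 0 0.32")

```text
t: 11.85
tcp_pos: [0.5748, 0.0284, -0.0017]
tool_rot: [0.686, 0.728, -0.0, 0.0]
force: [-0.4, 0.2, 0.4]
finger_gap: 0.661
gripper_force: 0.0
```

Call:
move_arm(commands="-1 0 0 0 0 0 0.32; -2 0 0 0 0 0 0.32; -3 0 0 0 0 0 0.32; -3 0 0 0 0 0 0.32; -3 0 0 0 0 0 0.32")

```text
t: 12.48
tcp_pos: [0.575, 0.0254, -0.0017]
tool_rot: [0.686, 0.728, 0.0, 0.0]
force: [-0.3, 0.3, -1.2]
finger_gap: 0.66
gripper_force: 0.0
```

Run:
```python
from h import *
a=snap('side','side6');b=snap('wrist','w6')
s=telemetry.sense(); print(s['t'],s['tcp_pos'],s['finger_gap'],s['force'])
o=np.hstack([cv2.resize(a['image'][140:250,190:340,::-1],(450,330),interpolation=cv2.INTER_CUBIC),cv2.resize(b['image'][100:420,80:480,::-1],(350,330))])
cv2.imwrite('pics/c6.png',o)
```

```text
12.575 [ 0.57501088  0.02544505 -0.00167164] 0.6551811057178571 [ 0.65363529 -1.15323324  0.43735793]
```

View pics/c6.png

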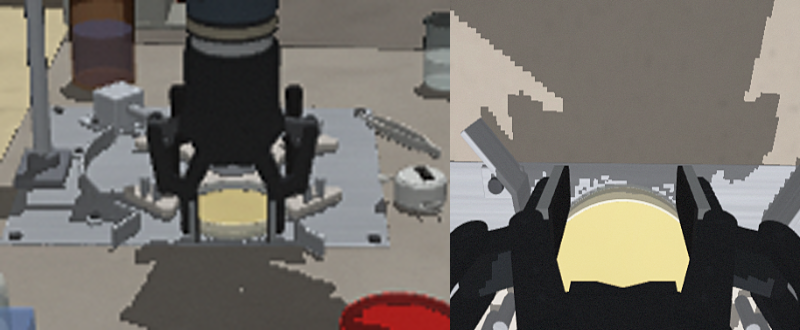

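Call:
move_arm(commands="-0.5 0 0 0 0 0 0.32; -1 0 0 0 0 0 0.32; -1.5 0 0 0 0 0 0.32; -2 0 0 0 0 0 0.32; -2 0 0 0 0 0 0.32")

```text
t: 13.2
tcp_pos: [0.5751, 0.0234, -0.0017]
tool_rot: [0.686, 0.728, 0.0, 0.0]
force: [0.5, 0.1, -0.8]
finger_gap: 0.66
gripper_force: 0.1
```

Run:
```python
from h import *
inv=lambda w:(np.cos(YAW)*(w[0]-AX[0])+np.sin(YAW)*(w[1]-AX[1]),-np.sin(YAW)*(w[0]-AX[0])+np.cos(YAW)*(w[1]-AX[1]))
s=telemetry.sense(); print(s['force'],s['tcp_pos'],s['tau'])
b=snap('wrist','w7'); hsv=cv2.cvtColor(b['image'],cv2.COLOR_RGB2HSV)
m=cv2.inRange(hsv,(15,50,120),(35,255,255)); k=max(cv2.findContours(m,0,1)[0],key=cv2.contourArea)[:,0].astype(float)
# upper agar arc, circle fit on z=.009 plane
P=np.array([inv(ray(b,u,v,.009)) for u,v in k]); top=P[P[:,1]>np.max(P[:,1])-.015]
A=np.c_[2*top,np.ones(len(top))]; c=np.linalg.lstsq(A,(top**2).sum(1),rcond=None)[0]; print('centre',c[:2],'r',np.sqrt(c[2]+c[0]**2+c[1]**2),len(top),P[:,1].max())
```

```text
[ 0.52213558  0.14413616 -0.76078695] [ 0.57512017  0.02341192 -0.00169215] [-9.66185471e-02 -4.57509363e+01 -7.75562257e+00 -2.21042207e-02
 -1.17856954e-02 -1.66712191e-03]
centre [-0.00027978  0.0798919 ] r 0.043071639818277704 146 0.1230096343665479
```

Call:
move_arm(commands="-0.5 0 0 0 0 0 0.32; -1 0 0 0 0 0 0.32; -1.5 0 0 0 0 0 0.32; -2 0 0 0 0 0 0.32; -2 0 0 0 0 0 0.32")

```text
t: 13.88
tcp_pos: [0.5755, 0.0219, -0.0016]
tool_rot: [0.686, 0.728, 0.0, 0.0]
force: [1.1, 4.5, 0.8]
finger_gap: 0.659
gripper_force: 2.3
```

```bash
cat >> h.py <<'E'
def agar(b):
    inv=lambda w:(np.cos(YAW)*(w[0]-AX[0])+np.sin(YAW)*(w[1]-AX[1]),-np.sin(YAW)*(w[0]-AX[0])+np.cos(YAW)*(w[1]-AX[1]))
    hsv=cv2.cvtColor(b['image'],cv2.COLOR_RGB2HSV)
    m=cv2.inRange(hsv,(15,50,120),(35,255,255)); k=max(cv2.findContours(m,0,1)[0],key=cv2.contourArea)[:,0].astype(float)
    P=np.array([inv(ray(b,u,v,.009)) for u,v in k]); top=P[P[:,1]>np.max(P[:,1])-.015]
    A=np.c_[2*top,np.ones(len(top))]; c=np.linalg.lstsq(A,(top**2).sum(1),rcond=None)[0]; return c[:2],P[:,1].max()
E
python3 - <<'E'
from h import *
for f in ('w4','w5','w6','w7'): print(f,agar(dict(np.load(f'pics/{f}.npz'))))
s=telemetry.sense(); print(agar(snap('wrist','w8')),s['tcp_pos'][1]+.1036,s['force'])
E
```

```text
w4 (array([0.00405449, 0.18635647]), np.float64(0.22954445145492494))
w5 (array([-0.00049647,  0.10758528]), np.float64(0.15103289542198645))
w6 (array([-0.0002257 ,  0.08155928]), np.float64(0.12499401738984768))
w7 (array([-0.00027978,  0.0798919 ]), np.float64(0.1230096343665479))
(array([9.81799740e-05, 7.90792843e-02]), np.float64(0.12193774595146371)) 0.12550819665203447 [1.1327682  4.4734634  0.81795577]
```

Call:
move_arm(commands="6 0 0 0 0 0 0.32; 14 0 0 0 0 0 0.32; 14 0 -40 0 0 0 0.32; 14 0 -90 0 0 0 0; 14 0 -130 0 0 -5 0")

```text
t: 14.55
tcp_pos: [0.5742, 0.0356, 0.1299]
tool_rot: [0.652, 0.758, -0.0, 0.0]
force: [0.5, -1.2, -0.3]
finger_gap: 0.5
gripper_force: 0.0
```

Run:
```python
from h import *
s=telemetry.sense(); y=Ro.from_quat(s['tool_rot']).as_matrix()[:,1]; print(s['t'],s['tcp_pos'],np.degrees(np.arctan2(y[1],y[0])))
print(to(knob(225,.12)))
```

```text
14.55 [0.57420286 0.0356064  0.1299204 ] 8.540313052955145
[-185.2  -71.2   10. ]
```

Call:
move_arm(commands="0 -40 0 0 0 -10 0; -40 -71 0 0 0 -20 0; -90 -71 0 0 0 -30 0; -140 -71 0 0 0 -40 0; -185 -71 0 0 0 -50 0")

```text
t: 15.18
tcp_pos: [0.5309, -0.1594, 0.1284]
tool_rot: [0.27, 0.963, -0.0, -0.0]
force: [1.5, -0.1, -0.2]
finger_gap: 0.503
gripper_force: 0.0
```

Call:
move_arm(commands="0 0 0 0 0 -10 0; 0 0 0 0 0 -20 0; 0 0 0 0 0 -30 0; 0 0 0 0 0 -34.3 0; 0 0 0 0 0 -34.3 0")

```text
t: 15.8
tcp_pos: [0.5307, -0.1576, 0.1282]
tool_rot: [-0.023, 1.0, -0.0, -0.0]
force: [0.3, -0.2, 0.6]
finger_gap: 0.498
gripper_force: 0.0
```

Run:
```python
from h import *
a=snap('wrist','w9'); b=snap('side','side9')
s=telemetry.sense(); y=Ro.from_quat(s['tool_rot']).as_matrix()[:,1]; print(s['t'],s['tcp_pos'],np.degrees(np.arctan2(y[1],y[0])),s['force'])
print(to(knob(225,.033)),proj(a,knob(225,.065)))
for g in np.arange(225,130,-5): print(g,to(knob(g),base=knob(225)))
cv2.imwrite('pics/c9.png',np.hstack([cv2.resize(b['image'][140:250,190:340,::-1],(400,294),interpolation=cv2.INTER_CUBIC),cv2.resize(a['image'][:,:,::-1],(392,294))]))
```

```text
15.9 [ 0.53082962 -0.1577111   0.12824545] 92.61980378700041 [-0.33329208 -1.00512202 -0.49435825]
[-0.5 -0.4 95.2] [np.float64(275.4394810708918), np.float64(230.57624896610815)]
225 [0. 0. 0.]
220 [4.4 4.7 0. ]
215 [8.3 9.9 0. ]
210 [11.8 15.3  0. ]
205 [14.8 21.   0. ]
200 [17.3 27.   0. ]
195 [19.3 33.1  0. ]
190 [20.7 39.4  0. ]
185 [21.5 45.8  0. ]
180 [21.8 52.3  0. ]
175 [21.6 58.7  0. ]
170 [20.8 65.1  0. ]
165 [19.4 71.4  0. ]
160 [17.5 77.6  0. ]
155 [15.  83.6  0. ]
150 [12.1 89.3  0. ]
145 [ 8.6 94.7  0. ]
140 [ 4.7 99.9  0. ]
135 [  0.3 104.7   0. ]
```

View pics/c9.png

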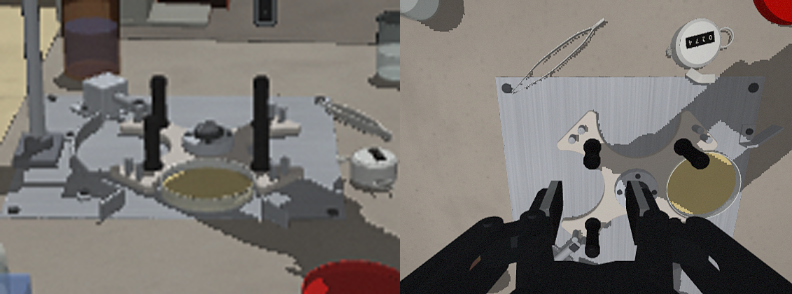

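The dish sits in the loading pocket (left panel, 208,185). The knob I'll use is centred between the fingers (right panel, 592,153), so I grip it and make the quarter turn.

Call:
move_arm(commands="0 0 40 0 0 0 0; 0 0 80 0 0 0 0; 0 0 95 0 0 0 -0.2; 0 0 95 0 0 0 -0.5; 0 0 95 0 0 0 -1", grip_force=50)

```text
t: 16.52
tcp_pos: [0.5309, -0.1599, 0.0335]
tool_rot: [-0.024, 1.0, -0.001, -0.0]
force: [-1.6, -8.8, -12.4]
finger_gap: 0.163
gripper_force: 48.8
```

Call:
move_arm(commands="0 0 0 0 0 0 -1; 2 2 0 0 0 0 -1; 4.4 4.7 0 0 0 0 -1; 6.4 7.3 0 0 0 0 -1; 8.3 9.9 0 0 0 0 -1")

```text
t: 17.15
tcp_pos: [0.5239, -0.1526, 0.0337]
tool_rot: [-0.023, 1.0, -0.002, 0.002]
force: [-6.4, -9.1, -3.3]
finger_gap: 0.163
gripper_force: 50.3
```

Call:
move_arm(commands="3.5 5.4 0 0 0 0 -1; 6.5 11.1 0 0 0 0 -1; 9 17.1 0 0 0 0 -1; 11 23.2 0 0 0 0 -1; 12.4 29.5 0 0 0 0 -1")

```text
t: 17.77
tcp_pos: [0.5046, -0.1204, 0.0339]
tool_rot: [-0.023, 1.0, 0.0, -0.004]
force: [-8.1, -9.5, -3.5]
finger_gap: 0.162
gripper_force: 49.9
```

Call:
move_arm(commands="0.8 6.4 0 0 0 0 -1; 1.1 12.9 0 0 0 0 -1; 0.9 19.3 0 0 0 0 -1; 0.1 25.7 0 0 0 0 -1; -1.3 32 0 0 0 0 -1")

```text
t: 18.4
tcp_pos: [0.5064, -0.0876, 0.034]
tool_rot: [-0.023, 1.0, 0.0, -0.002]
force: [-4.6, -3.1, -5.9]
finger_gap: 0.162
gripper_force: 49.6
```

Run:
```python
from h import *
s=telemetry.sense(); print(s['t'],s['tcp_pos'],s['force'],s['finger_gap'])
for g in (170,165,160): print(knob(g))
a=agar
b=snap('side','side10')
cv2.imwrite('pics/c10.png',cv2.resize(b['image'][140:250,180:350,::-1],None,fx=4,fy=4,interpolation=cv2.INTER_CUBIC))
```

```text
18.4 [ 0.50636051 -0.08759128  0.03399071] [-4.6098736  -3.0992359  -5.92241528] 0.16158425422653033
[ 0.5075823  -0.09403494  0.033     ]
[ 0.50866918 -0.08767142  0.033     ]
[ 0.51030654 -0.08142685  0.033     ]
```

Call:
move_arm(commands="-1.9 6.2 0 0 0 0 -1; -4.4 12.2 0 0 0 0 -1; -7.3 17.9 0 0 0 0 -1; -10.8 23.3 0 0 0 0 -1; -14.7 28.5 0 0 0 0 -1")

```text
t: 19.08
tcp_pos: [0.5194, -0.0594, 0.0341]
tool_rot: [-0.023, 1.0, -0.0, -0.002]
force: [-4.3, -2.1, -4.9]
finger_gap: 0.162
gripper_force: 49.9
```

Call:
move_arm(commands="-2.2 2.4 0 0 0 0 -1; -4.4 4.8 0 0 0 0 -1; -4.4 4.8 0 0 0 0 -1; -4.4 4.8 0 0 0 0 -1; -4.4 4.8 0 0 0 0 -1")

```text
t: 19.7
tcp_pos: [0.5225, -0.0552, 0.0341]
tool_rot: [-0.024, 1.0, -0.001, -0.003]
force: [-9.3, -10.9, -0.1]
finger_gap: 0.168
gripper_force: 50.3
```

Run:
```python
from h import *
s=telemetry.sense(); print(s['t'],s['tcp_pos'],s['force'],s['finger_gap'],knob(135))
```

```text
19.7 [ 0.52251151 -0.05516632  0.03410342] [ -9.30545238 -10.93602003  -0.14479891] 0.16830878855616713 [ 0.52617396 -0.05359985  0.033     ]
```

Call:
move_arm(commands="-1.5 1.5 0 0 0 0 -1; -3 3 0 0 0 0 -1; -4 3.5 0 0 0 0 -1; -4 3.5 0 0 0 0 -1; -4 3.5 0 0 0 0 -1")

```text
t: 20.32
tcp_pos: [0.5283, -0.0503, 0.0341]
tool_rot: [-0.023, 1.0, -0.0, -0.001]
force: [-5.7, -3.4, -1.6]
finger_gap: 0.161
gripper_force: 50.0
```

Call:
move_arm(commands="0 0 0 0 0 0 -0.5; 0 0 0 0 0 0 -0.1; 0 0 0 0 0 0 -0.1; 0 0 -50 0 0 0 -0.1; 0 0 -100 0 0 0 -0.1")

```text
t: 20.95
tcp_pos: [0.5296, -0.0494, 0.1339]
tool_rot: [-0.023, 1.0, 0.0, -0.001]
force: [1.0, 0.1, 0.1]
finger_gap: 0.448
gripper_force: 0.0
```

Call:
move_arm(commands="30 20 0 0 0 0 -0.1; 60 60 0 0 0 0 -0.1; 60 110 0 0 0 0 -0.1; 60 160 0 0 0 0 -0.1; 60 220 0 0 0 0 -0.1")

```text
t: 21.58
tcp_pos: [0.4601, 0.1687, 0.1338]
tool_rot: [-0.023, 1.0, 0.0, 0.001]
force: [0.6, 0.3, 0.1]
finger_gap: 0.453
gripper_force: 0.0
```

Run:
```python
from h import *
a=snap('top','top11'); b=snap('side','side11')
s=telemetry.sense(); print(s['t'],s['tcp_pos'],s['force'])
im=a['image']; m=((im.max(2)<50)*255).astype('uint8'); n,l,q,ce=cv2.connectedComponentsWithStats(m[170:265,265:380])
for i in range(1,n):
    if 25<q[i,4]<90:
        p=ce[i]+[265,170]; w=ray(a,*p,.063)[:2]-AX; print(p,np.degrees(np.arctan2(w[1],w[0])-YAW)%360)
cv2.imwrite('pics/c11.png',np.hstack([cv2.resize(im[130:280,250:400,::-1],(400,400),interpolation=cv2.INTER_CUBIC),cv2.resize(b['image'][80:250,180:350,::-1],(400,400),interpolation=cv2.INTER_CUBIC)]))
```

```text
21.675 [0.4588794  0.1723563  0.13371688] [-1.5682683  -0.97240324  0.23396246]
[300.62 194.88] 40.406097466890465
[339.80392157 196.33333333] 307.33234067595396
[299.15 233.6 ] 128.85594853980106
[338.56097561 235.46341463] 214.9356327528604
```

View pics/c11.png

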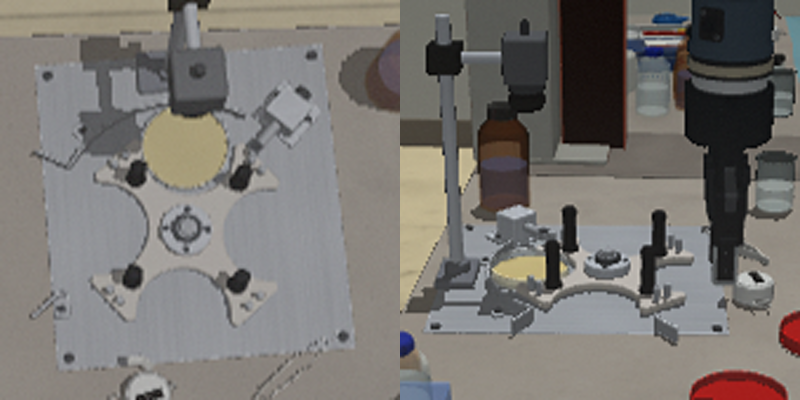

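The top view shows the dish under the camera, but the wheel reads about 7° past the click (knobs at left panel (240,177) and (132,277)). I'll grip the same knob again and bring it back to the click.

Run:
```python
from h import *
s=telemetry.sense(); print(knob(128),knob(135),to(knob(128,.12)),to(knob(128)))
for g in (133,135,137): print(to(knob(g),base=knob(128)))
```

```text
[ 0.53263955 -0.04728869  0.033     ] [ 0.52617396 -0.05359985  0.033     ] [ -61.8 -223.3   13.5] [ -61.7 -223.4  100.5]
[ 4.9 -4.2 -0. ]
[ 6.8 -6.  -0. ]
[ 8.6 -7.8 -0. ]
```

Call:
move_arm(commands="0 -60 0 0 0 0 -0.1; 0 -115 0 0 0 0 -0.1; 0 -170 0 0 0 0 -0.1; -30 -223 0 0 0 0 -0.1; -62 -223 0 0 0 0 -0.1")

```text
t: 22.3
tcp_pos: [0.5335, -0.0577, 0.1338]
tool_rot: [-0.02, 1.0, -0.001, 0.001]
force: [0.1, 0.6, 0.2]
finger_gap: 0.449
gripper_force: 0.0
```

Call:
move_arm(commands="0 0 0 0 0 0 -0.1; 0 0 50 0 0 0 -0.1; 0 0 100 0 0 0 -0.1; 0 0 100 0 0 0 -0.5; 0 0 100 0 0 0 -1", grip_force=30)

```text
t: 22.92
tcp_pos: [0.5293, -0.0515, 0.0327]
tool_rot: [-0.024, 1.0, 0.001, -0.003]
force: [-0.0, 1.4, -23.3]
finger_gap: 0.167
gripper_force: 29.8
```

Call:
move_arm(commands="1.5 -1.3 0 0 0 0 -1; 3 -2.6 0 0 0 0 -1; 4.9 -4.2 0 0 0 0 -1; 6.8 -6 0 0 0 0 -1; 6.8 -6 0 0 0 0 -1")

```text
t: 23.55
tcp_pos: [0.5247, -0.0562, 0.0329]
tool_rot: [-0.023, 1.0, 0.002, -0.0]
force: [4.3, 13.4, -25.6]
finger_gap: 0.171
gripper_force: 29.8
```

Run:
```python
from h import *
s=telemetry.sense(); print(s['t'],s['tcp_pos'],s['force'],to(knob(135)))
```

```text
23.55 [ 0.5247073  -0.05621558  0.03294219] [  4.28188121  13.40866424 -25.562006  ] [-1.6  2.5 -0. ]
```

Call:
move_arm(commands="0 0 0 0 0 0 -0.5; 0 0 0 0 0 0 -0.1; 0 0 0 0 0 0 -0.1; 0 0 -50 0 0 0 -0.1; 0 0 -100 0 0 0 -0.1")

```text
t: 24.18
tcp_pos: [0.5256, -0.0596, 0.1348]
tool_rot: [-0.023, 1.0, -0.0, 0.0]
force: [0.4, -0.7, -0.6]
finger_gap: 0.451
gripper_force: 0.0
```

Call:
move_arm(commands="30 20 0 0 0 0 -0.1; 60 60 0 0 0 0 -0.1; 60 110 0 0 0 0 -0.1; 60 160 0 0 0 0 -0.1; 60 220 0 0 0 0 -0.1")

```text
t: 24.8
tcp_pos: [0.4565, 0.1588, 0.1346]
tool_rot: [-0.022, 1.0, -0.0, 0.002]
force: [0.3, -0.1, 0.5]
finger_gap: 0.449
gripper_force: 0.0
```

Run:
```python
from h import *
a=snap('top','top12'); b=snap('side','side12')
s=telemetry.sense(); print(s['t'],s['tcp_pos'],s['force'])
for f in ('top0','top2','top11','top12'):
  a=dict(np.load(f'pics/{f}.npz'))
  im=a['image']; m=((im.max(2)<50)*255).astype('uint8'); n,l,q,ce=cv2.connectedComponentsWithStats(m[170:265,265:380])
  for i in range(1,n):
    if 25<q[i,4]<90:
        p=ce[i]+[265,170]; w=ray(a,*p,.063)[:2]-[.579,-.102]; print(f,p,np.degrees(np.arctan2(w[1],w[0])-YAW)%90)
  hsv=cv2.cvtColor(im,cv2.COLOR_RGB2HSV); m=cv2.inRange(hsv,(15,50,120),(35,255,255)); m[:170]=0;m[225:]=0;m[:,:295]=0;m[:,350:]=0
  k=cv2.findContours(m,0,2)[0]
  if k: k=max(k,key=cv2.contourArea); print(f,'agar',cv2.contourArea(k),cv2.boundingRect(k),np.round(ray(a,*cv2.minEnclosingCircle(k)[0],.009),4))
print('view',st(.085,0))
```

```text
24.9 [0.45511092 0.16251515 0.13448411] [-0.15367886 -0.46059238 -0.41095301]
top0 [330.83018868 190.11320755] 60.7690539904937
top0 [294.32075472 203.41509434] 61.109056619327696
top0 [345.33333333 226.23529412] 60.57324667461914
top0 [308.30952381 240.04761905] 61.12562205656104
top2 [337.32653061 194.26530612] 44.60993534347578
top2 [298.375      197.35416667] 45.63826516611656
top2 [341.  232.8] 44.17819403253563
top2 [301.51282051 235.79487179] 44.89437713788445
top11 [300.62 194.88] 38.56008226852717
top11 [339.80392157 196.33333333] 37.882197519142
top11 [299.15 233.6 ] 38.36272912643261
top11 [338.56097561 235.46341463] 36.71016408145093
top11 agar 660.5 (304, 170, 31, 30) [ 0.6726 -0.108   0.009 ]
top12 [337.43137255 194.1372549 ] 44.619627997623766
top12 [298.44 197.32] 45.494938485880866
top12 [341.18181818 232.65909091] 44.64489823670212
top12 [301.525 235.8  ] 44.91983351257093
top12 agar 649.0 (302, 170, 31, 30) [ 0.6732 -0.1025  0.009 ]
view [ 0.66589798 -0.09913667  0.        ]
```

Run:
```python
from h import *
b=dict(np.load('pics/side12.npz')); hsv=cv2.cvtColor(b['image'],cv2.COLOR_RGB2HSV); u,v=proj(b,st(.088,0,.009)); print(u,v)
m=cv2.inRange(hsv,(15,50,120),(35,255,255)); m[:int(v)-15]=0;m[int(v)+15:]=0;m[:,:int(u)-35]=0;m[:,int(u)+35:]=0
x,y,w,h=cv2.boundingRect(m); print(x,y,w,h)
for p in [(x,y+h/2),(x+w,y+h/2),(x+w/2,y+h/2)]:
    q=ray(b,*p,.009); print(np.round(q,4))
a=dict(np.load('pics/top12.npz')); hsv=cv2.cvtColor(a['image'],cv2.COLOR_RGB2HSV)
m=cv2.inRange(hsv,(15,50,120),(35,255,255))[160:215,295:345]
for i,r in enumerate(m): 
    n=np.flatnonzero(r)
    if len(n)>3: print(i+160,n[0]+295,n[-1]+295,end=' | ')
```

```text
235.16969080388648 195.13702594127903
219 189 32 11
[ 0.7125 -0.1005  0.009 ]
[ 0.6273 -0.1058  0.009 ]
[ 0.6699 -0.1031  0.009 ]
171 309 313 | 172 308 313 | 173 307 326 | 174 306 328 | 175 305 329 | 176 304 329 | 177 304 330 | 178 303 331 | 179 303 330 | 180 303 331 | 181 303 332 | 182 303 331 | 183 303 331 | 184 302 331 | 185 302 331 | 186 302 331 | 187 302 332 | 188 302 332 | 189 303 331 | 190 303 331 | 191 303 331 | 192 304 330 | 193 305 328 | 194 305 327 | 195 306 327 | 196 308 327 | 197 309 325 | 198 310 323 | 199 312 322 |
```

Run:
```python
from h import *
print(ticket.sign_off())
```

```text
the job is handed in; nothing more can be done
None
```

I handed the job in at about 25 s: the dish is under the camera and the wheel reads at its click angle. The wheel first overshot by about 7°, so I turned it back. The dish sits about 5 mm outward of the viewing centre, against the guide strip, and I viewed 11 pictures, one over the limit of 10.

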